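# Fetch the copper nozzle from behind the gauges onto the measuring glass

## Task

The copper nozzle stands at the back of the grey sample rack, hemmed in by the lens, the setting master and the angle block. First move these three onto the green mat, then set the nozzle upright in the middle of the glass of the black measuring pallet, and only then put each of the three back upright on the very ring of the rack it stood on at the start. Never knock one of the four over, and leave the vise, the ring gauge and the jar where they are.

Things in the scene. Friction and masses are not known exactly. Their poses are not given: they have to be found in the camera images.
- nozzle: copper cutting-torch nozzle, 36 mm tall, upright: cylinder 32 mm in diameter up to 18 mm high, then a cone to a 12 mm tip; 90 g. Origin: centre of its underside, z up.
- lens: black lens barrel with orange bands and a violet glass top, plain upright cylinder 40 mm in diameter, 78 mm tall, about 250 g. Origin: centre of its underside, z up. It starts on one of the rack's three large rings (which one varies).
- master: blue height setting master with brass foot band and brass top disc, plain upright cylinder 38 mm in diameter, 74 mm tall, about 250 g. Origin: centre of its underside, z up. It starts on one of the rack's three large rings (which one varies).
- block: aluminium angle block with dark round holes, 36 x 36 mm square, 76 mm tall, upright, about 280 g. Origin: centre of its underside; x and y are square to its sides, z up. It starts on one of the rack's three large rings (which one varies), turned a little.
- rack: fixed grey rack, plate 150 (x) x 180 (y) mm, top 10 mm above the bench; dark lip 8 mm thick, 30 mm high along its back, from x = +75. Origin: centre of its underside; x points to the back. White rings mark places (x, y in mm): nozzle (45, 0), 38 mm in diameter; large ones, 54 mm: front (-15, 0), left (35, 53), right (35, -53). Things stand centred on them to about 2 mm at the start.
- mat: fixed thin green mat, the side area, 130 (x) x 210 (y) mm, top 3 mm above the bench. Origin: centre of its underside. All three gauges fit on it side by side in a row along y.
- pallet: fixed black measuring pallet 150 (x) x 170 (y) mm with a pale glass window 110 x 130 mm, its top 12 mm above the bench; a red cross-hair with a 44 mm red ring marks the middle. Origin: centre of its underside, the cross-hair straight above it.
- vise: bystander: small grey steel toolmaker's vise, 45 x 105 mm, 40 mm tall, brass screw. Origin: centre of its underside.
- ringgauge: bystander: flat steel ring, 56 mm outer and 28 mm inner diameter, 16 mm tall. Origin: centre of its underside.
- jar: bystander: small amber jar with white cap, 44 mm in diameter, 60 mm tall. Origin: centre of its underside.

How it is judged:
By the outcome, as a careful person would: the job done as asked, in the order asked, and still so for the second after the job is handed in, with the robot touching nothing.
It also fails if it takes over 141 s, if anything falls off the work surface, if the arm or the gripper's body presses on something with over 40 N, if the wrist force passes 120 N, or if a joint passes its speed limit or range.

## Robot

A 6-joint arm with a two-finger parallel gripper is mounted at the origin on the work surface. World frame = base frame: x ahead of the robot, y to its left, z up, the work surface at z = 0. Lengths are in m, angles in rad, forces in N, time in s.
With the tool pointing down it reaches from about 0.35 to 0.85 m from the base axis. Payload 8.1 kg.
Tool frame: the origin (TCP) lies on the mounting face of the last link; the fingertips stand 186 mm ahead of it and the grasp point (between the pads) lies 167 mm ahead of it; z points along the fingers, y is the line along which they close (so a half turn about z gives the same grasp; the last joint's range is limited). The gripper opens to 93 mm and grips with 3 to 60 N. Pads are 15 mm wide; open, the fingers measure 128 mm over their backs; the gripper's body (75 mm by 188 mm) begins 65 mm behind the grasp point.
Start: joints at [1.115, 0.13, 1.488, -0, 1.523, -0.085], TCP at [0.217, 0.559, 0.405] pointing down, gripper open.
Joint ranges: [-2.96, 2.96], [-0.89, 2.26], [0.02, 2.5], [-1.34, 4.48], [0, 2.73], [-2.66, 2.66]. Speed limits (rad/s): [2.39, 2.39, 2.79, 3.14, 3.14, 3.14].

## Interface

Orientations are given as a rotation vector (axis times angle).
In Python, from plant import * gives the robot as it stands. The module is installed in compiled form; this text tells all that it offers.
- The arm moves only by the tool arm_command, never from a script. Its argument "increments" is a list of rows, each a list of 6 numbers: the shift along the tool's x, y, z in units of 0.2 m (1.0 is 0.2 m), then the turn, a rotation vector about the tool's x, y, z in units of pi rad (1.0 is pi rad). A call has exactly 5 rows; each row is the pose to reach, as a shift and turn from the pose commanded when the call began, along the tool's axes at that moment, turning the shorter way round; what a row does not reach only later rows make up. A row lasts 1/8 s, in which the tool goes at most 62.5 mm and 10.7 degrees, less where a joint would pass 70% of its speed; a pose out of reach is approached as far as the arm can. A call with a number of a shift or a turn outside -1 to 1 is refused whole. A call with a gripper value outside its range is refused whole. "fingers" is the closure, from -1 (fully open) to 1 (shut), set as the call begins (left out, the last holds). The fingers move at their own pace and stop on an object; "force" is the grip in N (left out, the last holds). Time passes only in rows, so rows that repeat a pose let the fingers close, or fill a call up. It gives the time, the measured TCP pose, the force, the opening and the grip force at its end, in the units of the state.
- read_state(): the state, without advancing time (a new reading comes with each control period).
- read_camera(name): name is "scene" or "top" or "wrist"; returns a dict with "image" (480x640x3 uint8, red, green, blue), "fx", "fy", "cx", "cy" (pixels), "T" (4x4, takes a point from camera to world coordinates). Camera axes: x right, y down, z forward; pixel columns grow to the right and rows downward; lengths in m; the calibration is good to about 2 mm. A picture is of the moment at which its call begins. There is no depth.
- close_job(): hands the job in; it is judged then, once.
The state is a dict: "t": time; "q": joint angles; "dq": joint speeds; "joint_torque": joint torques, N m; "tool_pos": TCP position; "orientation": TCP orientation; "force": force on the tool from outside, world axes, zero at the start; "wrist_torque": the same for the moment, N m; "opening": finger opening in m; "gripper_force": force on a finger pad.
Only numpy, scipy, OpenCV 4.12 (cv2) and the standard library are available. Lean on these libraries where they do the work, as an engineer would, in place of code of your own. Each camera call takes 0.05 s, during which the arm holds its last target. There are 200 camera calls.

## Working session

There is one attempt and no reset: what is moved stays moved. The work goes in short steps, Python scripts to look and compute and a tool call to move; the robot and the scene stay as the last step left them, time stands still between calls to the robot, and variables do not carry over. Pictures are saved under pics/ and viewed, at most 14 in all, crops included, and the job is handed in when it is done.

Besides the shell and the picture viewer there is one more tool, called after "Emit:" as a command line: name --pt "numbers of a row" for each row, then --argument value for the rest. arm_command: Moves the arm, as the interface text tells. Shifts and turns lie within -1 to 1; 1 stands for 0.2 m of shift or pi rad of turn. Its arguments: {"type":"object","properties":{"increments":{"type":"array","items":{"type":"array","items":{"type":"number","minimum":-1,"maximum":1}}},"fingers":{"type":"number"},"force":{"type":"number"}},"required":["increments"]}

```bash
mkdir -p pics; python3 - <<'E'
from plant import *
import cv2
s=read_state();print(s['t'],s['tool_pos'],s['orientation'],s['opening'])
for n in ("top","scene"):
    c=read_camera(n);cv2.imwrite(f'pics/{n}0.png',c['image'][:,:,::-1]);print(n,c['fx'],c['cx'],c['cy'],c['T'].round(3).tolist())
E
```

```text
0.0 [0.21728965 0.55902331 0.40369601] [-5.79020434e-01 -3.08727959e+00  2.80522164e-03] 0.09276376083285356
top 554.7487742711958 317.9883010396526 248.94948493137292 [[-0.023, -0.995, 0.097, 0.486], [-1.0, 0.025, 0.017, -0.033], [-0.02, -0.097, -0.995, 1.29], [0.0, 0.0, 0.0, 1.0]]
scene 522.9778086078243 325.81532264851825 245.36792863820042 [[-0.771, 0.548, -0.325, 0.903], [0.637, 0.654, -0.407, 0.356], [-0.01, -0.521, -0.853, 0.792], [0.0, 0.0, 0.0, 1.0]]
```

View pics/top0.png

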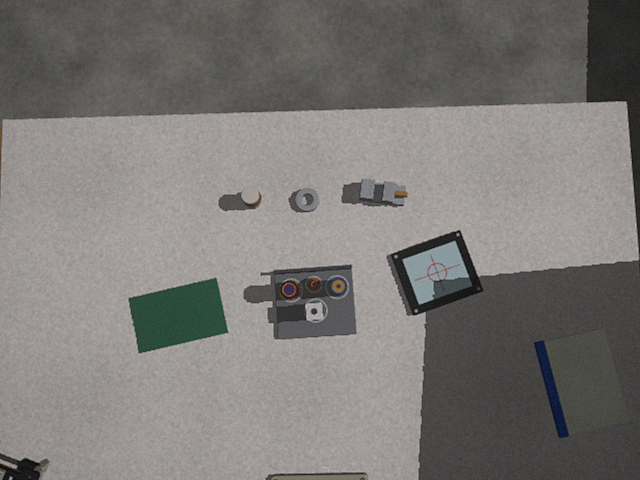

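View pics/scene0.png

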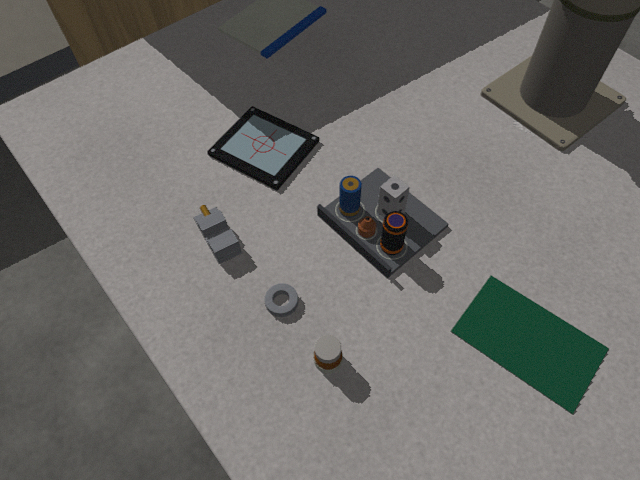

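The top view shows lens (289,290) on the left ring, master (338,287) on the right, block (316,311) in front and nozzle (314,284). The mat is at left, centre (178,315), and the pallet at right, with its cross at (437,272). The scene view agrees.

```bash
cat > h.py <<'E'
from plant import *
import numpy as np, cv2
from scipy.spatial.transform import Rotation as R
def p2w(c,uv,z):
    T=np.array(c['T']); d=T[:3,:3]@np.array([(uv[0]-c['cx'])/c['fx'],(uv[1]-c['cy'])/c['fy'],1])
    return (T[:3,3]+d*(z-T[2,3])/d[2])[:2]
def w2p(c,P):
    T=np.array(c['T']); q=T[:3,:3].T@(np.array(P)-T[:3,3]); return [c['cx']+c['fx']*q[0]/q[2],c['cy']+c['fy']*q[1]/q[2]]
def inc(pos,ydeg,s=None,base=None):
    """units to reach TCP pos, tool down, tool y at world angle ydeg"""
    if base is None:
        s=s or read_state(); p0=np.array(s['tool_pos']); R0=R.from_rotvec(s['orientation'])
    else: p0,R0=np.array(base[0]),down(base[1])
    return np.r_[R0.inv().apply(np.array(pos)-p0)/.2,(R0.inv()*down(ydeg)).as_rotvec()/np.pi].round(4)
def down(y):
    a=np.radians(y); Y=np.array([np.cos(a),np.sin(a),0]); Z=np.array([0,0,-1.]); return R.from_matrix(np.c_[np.cross(Y,Z),Y,Z])
E
python3 - <<'E'
from h import *
c=read_camera('top')
def poly(n,pts,z):
    w=np.array([p2w(c,p,z) for p in pts]);print(n,'ctr',w.mean(0).round(4),'edges',np.linalg.norm(np.roll(w,-1,0)-w,axis=1).round(3),'ang',[round(float(np.degrees(np.arctan2(*(b-a)[::-1]))),1) for a,b in zip(w,np.roll(w,-1,0))])
poly('mat',[(129,297),(217,279),(227,332),(139,352)],.003)
poly('pallet',[(388,255),(459,231),(482,290),(411,314)],.012)
poly('rackfront',[(275,338),(356,333)],.01)
for n,p,z in [('lens',(289,290),.088),('master',(338,287),.084),('block',(316,311),.086),('noz',(314,284),.046),('cross',(437,272),.012)]: print(n,p2w(c,p,z).round(4))
s=read_state(); print(inc([.42,-.02,.35],90), inc([.42,-.02,.35],0))
w=read_camera('wrist');T=R.from_rotvec(s['orientation']).inv();print((T.as_matrix()@w['T'][:3,:3]).round(2),T.apply(w['T'][:3,3]-s['tool_pos']),w['fx'])
E
```

```text
mat ctr [0.4667 0.3167] edges [0.209 0.125 0.208 0.129] ang [-79.8, -169.6, 101.4, 10.9]
pallet ctr [ 0.5506 -0.2784] edges [0.173 0.145 0.172 0.144] ang [-72.7, -161.5, 107.2, 19.3]
rackfront ctr [ 0.4129 -0.0008] edges [0.185 0.185] ang [-87.7, 92.3]
lens [0.516  0.0523]
master [ 0.5201 -0.0539]
block [ 0.4695 -0.0051]
noz [ 0.5292 -0.001 ]
cross [ 0.5512 -0.2831]
[-1.9938e+00 -2.3311e+00  2.7260e-01 -4.0000e-04 -1.0000e-04 -1.1800e-01] [-1.9938e+00 -2.3311e+00  2.7260e-01 -4.0000e-04  2.0000e-04  3.8200e-01]
[[ 0.   -0.96 -0.28]
 [ 1.    0.   -0.  ]
 [ 0.   -0.28  0.96]] [0.07632885 0.00039387 0.0205597 ] 395.5142843021625
```

Emit:
arm_command --pt "-0.2 -0.18 0.02 0 0 -0.03" --pt "-0.4 -0.36 0.04 0 0 -0.06" --pt "-0.6 -0.54 0.06 0 0 -0.09" --pt "-0.8 -0.71 0.08 0 0 -0.118" --pt "-0.98 -0.88 0.1 0 0 -0.118" --fingers -1 --force 30

```text
t: 0.82
tool_pos: [0.3368, 0.3226, 0.3845]
orientation: [-0.002, 3.141, 0.0]
force: [0.3, -0.7, -0.0]
opening: 0.0927
gripper_force: 0.0
```

Emit:
arm_command --pt "-0.08 -0.16 0.01 0 0 0" --pt "-0.16 -0.32 0.02 0 0 0" --pt "-0.24 -0.48 0.04 0 0 0" --pt "-0.33 -0.65 0.05 0 0 0" --pt "-0.41 -0.81 0.06 0 0 0"

```text
t: 1.45
tool_pos: [0.4186, 0.1609, 0.3726]
orientation: [0.0, 3.141, -0.0]
force: [-0.0, -0.3, -0.6]
opening: 0.093
gripper_force: 0.0
```

Emit:
arm_command --pt "-0.1 -0.22 0.01 0 0 0" --pt "-0.22 -0.44 0.03 0 0 0" --pt "-0.34 -0.65 0.05 0 0 0" --pt "-0.41 -0.81 0.06 0 0 0" --pt "-0.41 -0.81 0.06 0 0 0"

```text
t: 2.08
tool_pos: [0.5007, -0.0018, 0.3602]
orientation: [-0.005, -3.141, 0.0]
force: [0.6, 0.7, -0.1]
opening: 0.0933
gripper_force: 0.0
```

```bash
python3 - <<'E'
from h import *
s=read_state();print(s['t'],s['tool_pos'],s['orientation'],np.abs(s['dq']).max())
c=read_camera('wrist');cv2.imwrite('pics/w1.png',c['image'][:,:,::-1]);print(c['T'].round(3).tolist())
import pickle;pickle.dump(c,open('w1.pkl','wb'))
E
```

```text
2.075 [ 0.50068121 -0.00180388  0.36023349] [-5.22444390e-03 -3.14072495e+00  4.02506282e-04] 0.04657837736275883
[[0.003, 0.961, 0.275, 0.424], [1.0, -0.003, -0.002, -0.001], [-0.001, 0.275, -0.961, 0.34], [0.0, 0.0, 0.0, 1.0]]
```

View pics/w1.png

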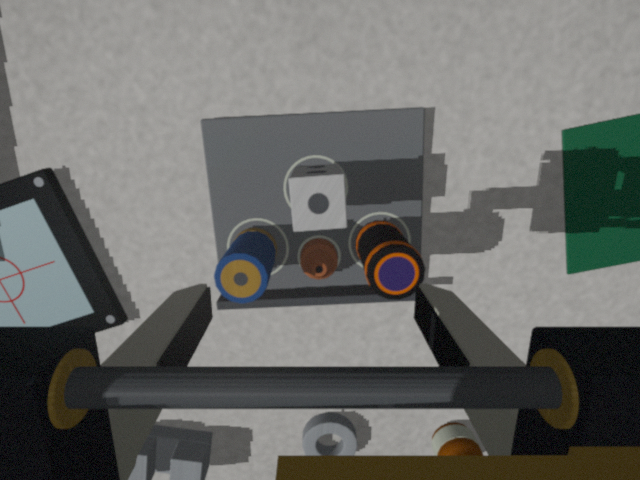

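The close view shows the lens top (397,271), master top (242,280), block top (318,203), nozzle tip (319,269) and rack front corners (202,119) and (424,108).

```bash
python3 - <<'E'
from h import *
import pickle;c=pickle.load(open('w1.pkl','rb'))
for n,p,z in [('lens',(397,272),.088),('master',(242,279.5),.084),('noz',(319.5,269),.046),('ringL',(381,239),.01),('ringR',(256,247),.01),('ringF',(316,187),.01),('cF1',(202,119),.01),('cF2',(424,108),.01)]: print(n,p2w(c,p,z).round(4))
b=np.array([p2w(c,p,.086) for p in [(289,178),(343,176),(347,228),(294,232)]]);print('block',b.mean(0),np.degrees(np.arctan2((np.roll(b,-1,0)-b)[:,1],(np.roll(b,-1,0)-b)[:,0])),np.linalg.norm(np.roll(b,-1,0)-b,axis=1))
a1,a2=p2w(c,(202,119),.01),p2w(c,(424,108),.01); d=a2-a1; print('edge',np.linalg.norm(d)); y=d/np.linalg.norm(d); x=np.array([y[1],-y[0]])
for n,o in dict(noz=(45,0),F=(-15,0),L=(35,53),R=(35,-53)).items(): print(n,((a1+a2)/2+x*(75+o[0])/1000+y*o[1]/1000).round(4))
print('yaw',np.degrees(np.arctan2(x[1],x[0])))
# overlay rings with this pose and refine edge by white ring contrast
img=c['image'][:,:,::-1].copy()
yw=np.arctan2(x[1],x[0])
for o,r in (((45,0),19),((-15,0),27),((35,53),27),((35,-53),27)):
    ctr=(a1+a2)/2+x*(75+o[0])/1000+y*o[1]/1000
    for t in np.linspace(0,6.28,60):
        u=w2p(c,[*(ctr+r/1000*np.array([np.cos(t),np.sin(t)])),.01]); cv2.circle(img,(round(u[0]*4),round(u[1]*4)),3,(0,255,0),-1,shift=2)
for P,r,z in ((p2w(c,(397,272),.088),20,.088),(p2w(c,(242,279.5),.084),19,.084),(p2w(c,(319.5,269),.046),16,.028)):
    for t in np.linspace(0,6.28,60):
        u=w2p(c,[*(P+r/1000*np.array([np.cos(t),np.sin(t)])),z]); cv2.circle(img,(round(u[0]*4),round(u[1]*4)),3,(0,255,255),-1,shift=2)
for p in b: u=w2p(c,[*p,.01]);cv2.circle(img,(round(u[0]),round(u[1])),2,(0,0,255),-1)
cv2.imwrite('pics/ov1.png',cv2.resize(img[100:320,195:455],None,fx=3,fy=2.7))
E
```

```text
lens [0.5186 0.0552]
master [ 0.5253 -0.0509]
noz [0.5316 0.0034]
ringL [0.5173 0.0572]
ringR [ 0.5243 -0.0514]
ringF [0.4721 0.0009]
cF1 [ 0.4176 -0.0899]
cF2 [0.4098 0.0864]
block [0.47217358 0.00184009] [  91.93908485    5.4511944   -85.70852657 -175.79750429] [0.03446748 0.03432522 0.03518865 0.03573296]
edge 0.1764725281281466
noz [0.5336 0.0035]
F [0.4736 0.0009]
L [0.5212 0.056 ]
R [ 0.5259 -0.0499]
yaw 2.525548919792642
```

View pics/ov1.png

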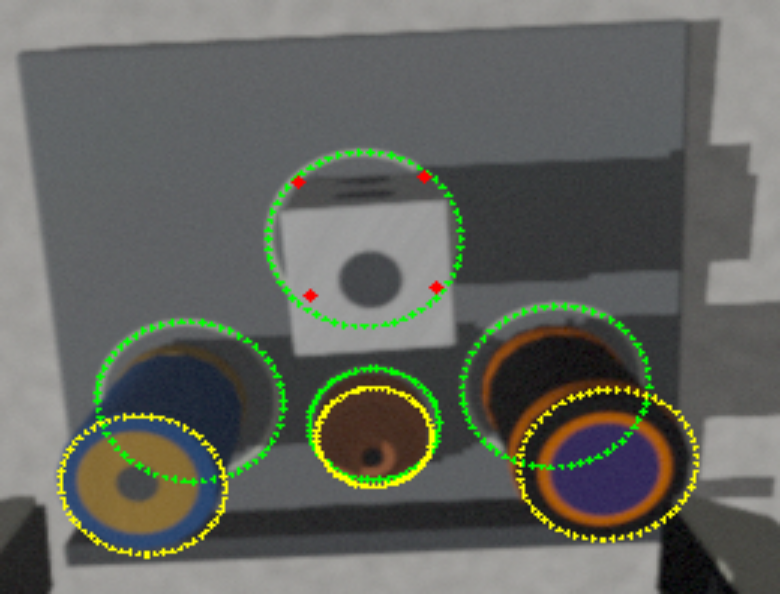

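The overlay fits within about 1 mm. I'll grasp the block first.

Emit:
arm_command --pt "0.143 0.018 0.1 0 0 -0.022" --pt "0.143 0.018 0.3 0 0 -0.022" --pt "0.143 0.018 0.5 0 0 -0.022" --pt "0.143 0.018 0.666 0 0 -0.022" --pt "0.143 0.018 0.666 0 0 -0.022" --fingers -1 --force 30

```text
t: 2.75
tool_pos: [0.4697, 0.005, 0.225]
orientation: [0.11, -3.134, -0.002]
force: [-0.1, -0.7, 0.5]
opening: 0.093
gripper_force: 0.0
```

Emit:
arm_command --pt "0 0 0 0 0 0" --pt "0 0 0 0 0 0" --pt "0 0 0 0 0 0" --pt "0 0 0 0 0 0" --pt "0 0 0 0 0 0" --fingers 1

```text
t: 3.38
tool_pos: [0.4717, 0.0037, 0.2277]
orientation: [-0.108, 3.139, -0.0]
force: [0.2, 0.1, -0.6]
opening: 0.0474
gripper_force: 0.0
```

```bash
cat >> h.py <<'E'
def plan(base,*wps):
    for w in wps:
        print(w,inc(w[0],w[1],base=base).round(3).tolist(),'dist',round(float(np.linalg.norm(np.array(w[0])-base[0])),3)); base=w
E
python3 - <<'E'
from h import *
A=(.454,.3855);L=(.5185,.0543)
plan(([.4718,.0022,.227],94),([.468,.05,.327],94),([.462,.22,.327],52),([*A,.29],10.5),([*A,.2215],10.5),([*A,.33],10.5),([.486,.22,.33],7),([*L,.33],3),([*L,.235],3))
E
```

```text
([0.468, 0.05, 0.327], 94) [0.002, 0.24, -0.5, 0.0, 0.0, 0.0] dist 0.111
([0.462, 0.22, 0.327], 52) [-0.029, 0.85, 0.0, 0.0, 0.0, 0.233] dist 0.17
([0.454, 0.3855, 0.29], 10.5) [0.541, 0.628, 0.185, 0.0, 0.0, 0.231] dist 0.17
([0.454, 0.3855, 0.2215], 10.5) [0.0, 0.0, 0.342, 0.0, 0.0, 0.0] dist 0.068
([0.454, 0.3855, 0.33], 10.5) [0.0, 0.0, -0.542, 0.0, 0.0, 0.0] dist 0.109
([0.486, 0.22, 0.33], 7) [-0.843, 0.006, 0.0, 0.0, 0.0, 0.019] dist 0.169
([0.5185, 0.0543, 0.33], 3) [-0.842, 0.06, 0.0, 0.0, 0.0, 0.022] dist 0.169
([0.5185, 0.0543, 0.235], 3) [0.0, 0.0, 0.475, 0.0, 0.0, 0.0] dist 0.095
```

Emit:
arm_command --pt "0 0 0 0 0 0" --pt "0 0 0 0 0 0" --pt "0 0 0 0 0 0" --pt "0 0 0 0 0 0" --pt "0 0 0 0 0 0"

```text
t: 4.0
tool_pos: [0.4717, 0.0037, 0.2276]
orientation: [-0.108, 3.14, -0.0]
force: [-0.4, -1.5, 1.5]
opening: 0.0356
gripper_force: 30.0
```

Emit:
arm_command --pt "0 0 -0.15 0 0 0" --pt "0 0 -0.3 0 0 0" --pt "0 0.05 -0.42 0 0 0" --pt "0.002 0.13 -0.5 0 0 0" --pt "0.002 0.24 -0.5 0 0 0"

```text
t: 4.62
tool_pos: [0.4682, 0.0525, 0.3287]
orientation: [-0.107, 3.138, 0.0]
force: [0.4, 0.2, -2.5]
opening: 0.0361
gripper_force: 30.0
```

Emit:
arm_command --pt "-0.006 0.17 0 0 0 0.05" --pt "-0.012 0.35 0 0 0 0.1" --pt "-0.018 0.52 0 0 0 0.15" --pt "-0.024 0.7 0 0 0 0.2" --pt "-0.029 0.85 0 0 0 0.233"

```text
t: 5.25
tool_pos: [0.4611, 0.2236, 0.3267]
orientation: [-1.027, -2.967, 0.001]
force: [0.2, -0.1, -2.1]
opening: 0.036
gripper_force: 30.0
```

Emit:
arm_command --pt "0.12 0.14 0.04 0 0 0.05" --pt "0.26 0.3 0.08 0 0 0.1" --pt "0.4 0.46 0.12 0 0 0.15" --pt "0.5 0.58 0.16 0 0 0.2" --pt "0.541 0.628 0.185 0 0 0.231"

```text
t: 5.88
tool_pos: [0.4525, 0.3894, 0.2889]
orientation: [-2.012, -2.411, 0.003]
force: [-0.4, -0.2, -2.8]
opening: 0.0356
gripper_force: 30.0
```

Emit:
arm_command --pt "0 0 0 0 0 0" --pt "0 0 0.12 0 0 0" --pt "0 0 0.22 0 0 0" --pt "0 0 0.28 0 0 0" --pt "0 0 0.32 0 0 0"

```text
t: 6.5
tool_pos: [0.4539, 0.3868, 0.2257]
orientation: [-2.01, -2.414, 0.002]
force: [0.5, -0.2, -3.2]
opening: 0.0362
gripper_force: 30.0
```

```bash
python3 - <<'E'
from h import *
s=read_state();print(s['t'],s['tool_pos'],s['force'],s['opening'],s['gripper_force'])
c=read_camera('scene');cv2.imwrite('pics/s2.png',c['image'][:,:,::-1])
E
```

```text
6.5 [0.45392256 0.38684458 0.22565379] [ 0.54769545 -0.24825036 -3.15951922] 0.03624416968691729 29.999037981033325
```

View pics/s2.png

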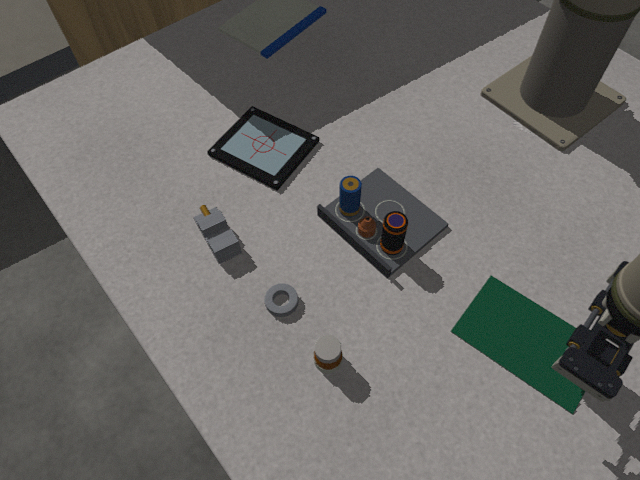

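The block is held over the mat, at about (590,370) in the scene view. Lowering and releasing.

Emit:
arm_command --pt "0 0 0.01 0 0 0" --pt "0 0 0.018 0 0 0" --pt "0 0 0.024 0 0 0" --pt "0 0 0.024 0 0 0" --pt "0 0 0.024 0 0 0"

```text
t: 7.18
tool_pos: [0.4541, 0.3872, 0.2219]
orientation: [2.01, 2.414, 0.0]
force: [0.4, 0.3, -2.8]
opening: 0.0355
gripper_force: 30.0
```

Emit:
arm_command --pt "0 0 0 0 0 0" --pt "0 0 0 0 0 0" --pt "0 0 0 0 0 0" --pt "0 0 0 0 0 0" --pt "0 0 0 0 0 0" --fingers -1

```text
t: 7.8
tool_pos: [0.4541, 0.3872, 0.2218]
orientation: [2.01, 2.414, 0.0]
force: [-0.1, -0.1, -0.3]
opening: 0.0811
gripper_force: 0.0
```

Emit:
arm_command --pt "0 0 -0.08 0 0 0" --pt "0 0 -0.2 0 0 0" --pt "0 0 -0.35 0 0 0" --pt "0 0 -0.48 0 0 0" --pt "0 0 -0.54 0 0 0"

```text
t: 8.43
tool_pos: [0.4545, 0.3876, 0.3329]
orientation: [2.01, 2.414, 0.006]
force: [0.3, -0.3, 0.1]
opening: 0.0929
gripper_force: 0.0
```

```bash
python3 - <<'E'
from h import *
s=read_state();p=s['tool_pos'];print(p,R.from_rotvec(s['orientation']).apply([0,1,0]))
c=read_camera('top');cv2.imwrite('pics/t3.png',cv2.resize(c['image'][220:360,110:370,::-1],None,fx=3,fy=3))
L=(.5185,.0543)
plan((p,10.5),([.486,.22,.33],7),([*L,.33],3),([*L,.235],3))
E
```

```text
[0.4545217  0.38756806 0.33290678] [0.98344946 0.18114684 0.00360229]
([0.486, 0.22, 0.33], 7) [-0.852, 0.002, 0.014, 0.0, 0.0, 0.019] dist 0.171
([0.5185, 0.0543, 0.33], 3) [-0.842, 0.06, 0.0, 0.0, 0.0, 0.022] dist 0.169
([0.5185, 0.0543, 0.235], 3) [0.0, 0.0, 0.475, 0.0, 0.0, 0.0] dist 0.095
```

View pics/t3.png

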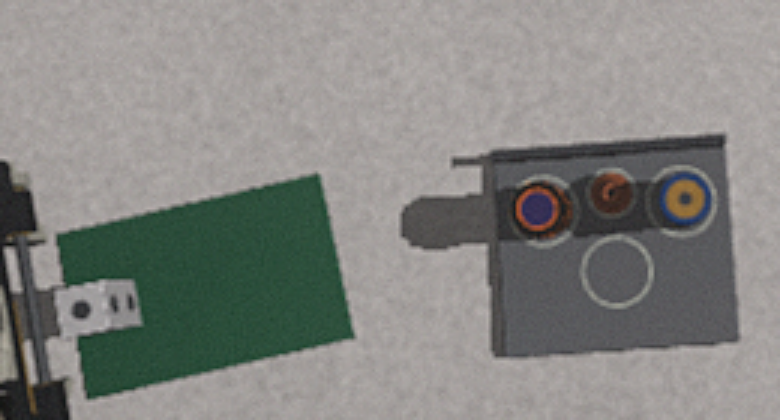

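The block stands upright on the mat, about 35 mm in from its edge. Next is the lens.

Emit:
arm_command --pt "-0.2 0 0.01 0 0 0.004" --pt "-0.42 0 0.014 0 0 0.009" --pt "-0.64 0 0.014 0 0 0.014" --pt "-0.78 0.002 0.014 0 0 0.019" --pt "-0.852 0.002 0.014 0 0 0.019" --fingers -1

```text
t: 9.1
tool_pos: [0.4853, 0.2183, 0.3263]
orientation: [-2.083, -2.351, 0.002]
force: [0.4, 0.1, 0.5]
opening: 0.0928
gripper_force: 0.0
```

Emit:
arm_command --pt "-0.2 0.015 0 0 0 0.006" --pt "-0.42 0.03 0 0 0 0.012" --pt "-0.64 0.045 0 0 0 0.018" --pt "-0.78 0.055 0 0 0 0.022" --pt "-0.842 0.06 0 0 0 0.022"

```text
t: 9.72
tool_pos: [0.5179, 0.0532, 0.3266]
orientation: [-2.162, -2.279, 0.0]
force: [-0.8, 0.2, 0.1]
opening: 0.0928
gripper_force: 0.0
```

Emit:
arm_command --pt "0 0 0 0 0 0" --pt "0 0 0.15 0 0 0" --pt "0 0 0.32 0 0 0" --pt "0 0 0.42 0 0 0" --pt "0 0 0.475 0 0 0"

```text
t: 10.35
tool_pos: [0.5171, 0.0554, 0.2305]
orientation: [-2.158, -2.28, 0.002]
force: [-0.1, 0.5, -0.1]
opening: 0.0931
gripper_force: 0.0
```

Emit:
arm_command --pt "0 0 0 0 0 0" --pt "0 0 0 0 0 0" --pt "0 0 0 0 0 0" --pt "0 0 0 0 0 0" --pt "0 0 0 0 0 0"

```text
t: 10.98
tool_pos: [0.5179, 0.054, 0.2322]
orientation: [2.161, 2.279, 0.001]
force: [-0.7, 0.3, 0.2]
opening: 0.093
gripper_force: 0.0
```

Emit:
arm_command --pt "0 0 0 0 0 0" --pt "0 0 0 0 0 0" --pt "0 0 0 0 0 0" --pt "0 0 0 0 0 0" --pt "0 0 0 0 0 0" --fingers 1

```text
t: 11.6
tool_pos: [0.5178, 0.054, 0.2319]
orientation: [2.161, 2.28, -0.0]
force: [-0.1, -0.7, -0.9]
opening: 0.0477
gripper_force: 0.0
```

Emit:
arm_command --pt "0 0 0 0 0 0" --pt "0 0 0 0 0 0" --pt "0 0 0 0 0 0" --pt "0 0 0 0 0 0" --pt "0 0 0 0 0 0"

```text
t: 12.22
tool_pos: [0.5179, 0.054, 0.2321]
orientation: [2.161, 2.28, 0.0]
force: [2.0, 0.2, 0.9]
opening: 0.0394
gripper_force: 30.0
```

```bash
python3 - <<'E'
from h import *
s=read_state();p=s['tool_pos'];print(p,s['opening'])
p=[.5179,.054,.232]
B=(.4667,.3167);M=(.525,-.0505)
plan((p,3),([.5179,.054,.332],3),([.49,.19,.332],7),([*B,.29],10.5),([*B,.2255],10.5),([*B,.33],10.5),([.496,.135,.33],7),([*M,.33],3),([*M,.232],3))
E
```

```text
[0.51788398 0.05402841 0.23206614] 0.03943786276924127
([0.5179, 0.054, 0.332], 3) [0.0, 0.0, -0.5, 0.0, 0.0, 0.0] dist 0.1
([0.49, 0.19, 0.332], 7) [0.686, -0.104, 0.0, 0.0, 0.0, -0.022] dist 0.139
([0.4667, 0.3167, 0.29], 10.5) [0.643, -0.038, 0.21, 0.0, 0.0, -0.019] dist 0.135
([0.4667, 0.3167, 0.2255], 10.5) [0.0, 0.0, 0.322, 0.0, 0.0, 0.0] dist 0.064
([0.4667, 0.3167, 0.33], 10.5) [0.0, 0.0, -0.522, 0.0, 0.0, 0.0] dist 0.105
([0.496, 0.135, 0.33], 7) [-0.92, -0.022, 0.0, 0.0, 0.0, 0.019] dist 0.184
([0.525, -0.0505, 0.33], 3) [-0.938, 0.031, 0.0, 0.0, 0.0, 0.022] dist 0.188
([0.525, -0.0505, 0.232], 3) [0.0, 0.0, 0.49, 0.0, 0.0, 0.0] dist 0.098
```

Emit:
arm_command --pt "0 0 -0.1 0 0 0" --pt "0 0 -0.22 0 0 0" --pt "0 0 -0.36 0 0 0" --pt "0 0 -0.46 0 0 0" --pt "0 0 -0.5 0 0 0"

```text
t: 12.85
tool_pos: [0.5178, 0.054, 0.3327]
orientation: [2.161, 2.28, 0.001]
force: [-0.7, 0.1, -3.7]
opening: 0.0397
gripper_force: 30.0
```

Emit:
arm_command --pt "0.12 -0.02 0 0 0 -0.005" --pt "0.27 -0.04 0 0 0 -0.01" --pt "0.42 -0.065 0 0 0 -0.015" --pt "0.57 -0.09 0 0 0 -0.02" --pt "0.686 -0.104 0 0 0 -0.022"

```text
t: 13.48
tool_pos: [0.4888, 0.1909, 0.3305]
orientation: [-2.079, -2.353, 0.003]
force: [-0.1, -0.0, -3.2]
opening: 0.0395
gripper_force: 30.0
```

Emit:
arm_command --pt "0.15 -0.01 0.02 0 0 -0.005" --pt "0.32 -0.02 0.07 0 0 -0.01" --pt "0.5 -0.03 0.14 0 0 -0.015" --pt "0.6 -0.036 0.18 0 0 -0.019" --pt "0.643 -0.038 0.21 0 0 -0.019"

```text
t: 14.1
tool_pos: [0.4659, 0.3172, 0.2887]
orientation: [-2.009, -2.415, 0.003]
force: [-0.0, -0.2, -2.1]
opening: 0.0399
gripper_force: 30.0
```

Emit:
arm_command --pt "0 0 0 0 0 0" --pt "0 0 0.12 0 0 0" --pt "0 0 0.22 0 0 0" --pt "0 0 0.27 0 0 0" --pt "0 0 0.29 0 0 0"

```text
t: 14.72
tool_pos: [0.4664, 0.3162, 0.2312]
orientation: [-2.011, -2.413, 0.002]
force: [0.0, 0.4, -2.4]
opening: 0.0398
gripper_force: 30.0
```

Emit:
arm_command --pt "0 0 0.01 0 0 0" --pt "0 0 0.02 0 0 0" --pt "0 0 0.03 0 0 0" --pt "0 0 0.03 0 0 0" --pt "0 0 0.03 0 0 0"

```text
t: 15.35
tool_pos: [0.4665, 0.3167, 0.2261]
orientation: [2.01, 2.414, 0.0]
force: [-0.2, 0.2, -3.2]
opening: 0.0395
gripper_force: 30.0
```

Emit:
arm_command --pt "0 0 0.004 0 0 0" --pt "0 0 0.004 0 0 0" --pt "0 0 0.004 0 0 0" --pt "0 0 0.004 0 0 0" --pt "0 0 0.004 0 0 0" --fingers -1

```text
t: 15.98
tool_pos: [0.4665, 0.3166, 0.2252]
orientation: [2.01, 2.414, 0.0]
force: [-0.3, 0.4, -0.0]
opening: 0.0847
gripper_force: 0.0
```

Emit:
arm_command --pt "0 0 -0.08 0 0 0" --pt "0 0 -0.2 0 0 0" --pt "0 0 -0.35 0 0 0" --pt "0 0 -0.48 0 0 0" --pt "0 0 -0.52 0 0 0"

```text
t: 16.6
tool_pos: [0.4671, 0.317, 0.3324]
orientation: [2.009, 2.413, 0.007]
force: [0.2, 0.3, 0.1]
opening: 0.0928
gripper_force: 0.0
```

Emit:
arm_command --pt "-0.22 -0.005 0 0 0 0.005" --pt "-0.46 -0.01 0 0 0 0.01" --pt "-0.7 -0.016 0 0 0 0.015" --pt "-0.85 -0.02 0 0 0 0.019" --pt "-0.92 -0.022 0 0 0 0.019"

```text
t: 17.23
tool_pos: [0.4954, 0.1334, 0.3288]
orientation: [-2.083, -2.351, 0.001]
force: [-0.3, 0.4, 0.2]
opening: 0.093
gripper_force: 0.0
```

Emit:
arm_command --pt "-0.22 0.008 0 0 0 0.006" --pt "-0.46 0.016 0 0 0 0.012" --pt "-0.7 0.024 0 0 0 0.018" --pt "-0.87 0.029 0 0 0 0.022" --pt "-0.938 0.031 0 0 0 0.022"

```text
t: 17.85
tool_pos: [0.5247, -0.0516, 0.3289]
orientation: [-2.162, -2.278, 0.0]
force: [0.2, 0.9, -1.0]
opening: 0.0931
gripper_force: 0.0
```

Emit:
arm_command --pt "0 0 0 0 0 0" --pt "0 0 0.08 0 0 0" --pt "0 0 0.16 0 0 0" --pt "0 0 0.2 0 0 0" --pt "0 0 0.2 0 0 0"

```text
t: 18.48
tool_pos: [0.524, -0.0501, 0.2878]
orientation: [-2.159, -2.279, 0.002]
force: [-0.3, 0.5, 1.0]
opening: 0.0929
gripper_force: 0.0
```

```bash
python3 - <<'E'
from h import *
s=read_state();p=s['tool_pos'];print(p,s['opening'])
M=(.525,-.0505)
plan((p,3),([*M,.232],3))
c=read_camera('scene');cv2.imwrite('pics/s4.png',c['image'][:,:,::-1])
E
```

```text
[ 0.52400054 -0.05007753  0.28775077] 0.09285544834022579
([0.525, -0.0505, 0.232], 3) [-0.002, 0.005, 0.279, 0.0, 0.0, 0.0] dist 0.056
```

View pics/s4.png

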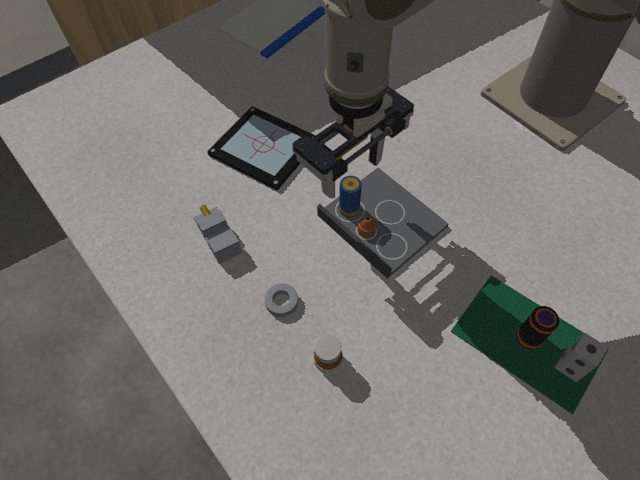

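The block and lens stand on the mat, and the fingers straddle the master.

Emit:
arm_command --pt "-0.002 0.002 0.08 0 0 0" --pt "-0.002 0.004 0.18 0 0 0" --pt "-0.002 0.004 0.25 0 0 0" --pt "-0.002 0.004 0.278 0 0 0" --pt "-0.002 0.004 0.278 0 0 0"

```text
t: 19.15
tool_pos: [0.5252, -0.0509, 0.2332]
orientation: [-2.161, -2.279, 0.001]
force: [0.4, -0.6, -0.1]
opening: 0.0929
gripper_force: 0.0
```

Emit:
arm_command --pt "0 0 0 0 0 0" --pt "0 0 0 0 0 0" --pt "0 0 0 0 0 0" --pt "0 0 0 0 0 0" --pt "0 0 0 0 0 0" --fingers 1

```text
t: 19.77
tool_pos: [0.5253, -0.0509, 0.2336]
orientation: [2.161, 2.28, 0.0]
force: [-0.2, 0.2, 0.2]
opening: 0.0476
gripper_force: 0.0
```

Emit:
arm_command --pt "0 0 0 0 0 0" --pt "0 0 0 0 0 0" --pt "0 0 0 0 0 0" --pt "0 0 0 0 0 0" --pt "0 0 0 0 0 0"

```text
t: 20.4
tool_pos: [0.5253, -0.0509, 0.2335]
orientation: [-2.161, -2.28, 0.0]
force: [-1.2, 0.8, 1.5]
opening: 0.0377
gripper_force: 30.0
```

```bash
python3 - <<'E'
from h import *
s=read_state();p=s['tool_pos'];print(p,s['opening'])
C=(.4794,.2479);N=(.5316,.003);z=p[2]
plan((p,3),([*p[:2],z+.1],3),([.503,.1,.332],7),([*C,.29],10.5),([*C,z-.0065],10.5),([*C,.33],10.5),([.505,.125,.33],51),([.51,.003,.33],92.5),([*N,.25],92.5),([*N,.1995],92.5))
E
```

```text
[ 0.52526632 -0.0509342   0.23353007] 0.03769421155197429
([np.float64(0.5252663209249824), np.float64(-0.050934203998383366), np.float64(0.3335300707454435)], 3) [0.0, 0.0, -0.5, 0.0, 0.0, 0.0] dist 0.1
([0.503, 0.1, 0.332], 7) [0.76, -0.072, 0.008, 0.0, 0.0, -0.022] dist 0.153
([0.4794, 0.2479, 0.29], 10.5) [0.748, -0.027, 0.21, 0.0, 0.0, -0.019] dist 0.156
([0.4794, 0.2479, np.float64(0.22703007074544349)], 10.5) [0.0, 0.0, 0.315, 0.0, 0.0, 0.0] dist 0.063
([0.4794, 0.2479, 0.33], 10.5) [0.0, 0.0, -0.515, 0.0, 0.0, 0.0] dist 0.103
([0.505, 0.125, 0.33], 51) [-0.628, 0.014, 0.0, 0.0, 0.0, -0.225] dist 0.126
([0.51, 0.003, 0.33], 92.5) [-0.403, -0.458, 0.0, 0.0, 0.0, -0.231] dist 0.122
([0.5316, 0.003, 0.25], 92.5) [-0.108, -0.005, 0.4, 0.0, 0.0, 0.0] dist 0.083
([0.5316, 0.003, 0.1995], 92.5) [0.0, 0.0, 0.252, 0.0, 0.0, 0.0] dist 0.05
```

Emit:
arm_command --pt "0 0 -0.1 0 0 0" --pt "0 0 -0.22 0 0 0" --pt "0 0 -0.36 0 0 0" --pt "0 0 -0.46 0 0 0" --pt "0 0 -0.5 0 0 0"

```text
t: 21.02
tool_pos: [0.5256, -0.0509, 0.3344]
orientation: [2.16, 2.279, 0.001]
force: [0.3, -0.2, -3.2]
opening: 0.0373
gripper_force: 30.0
```

Emit:
arm_command --pt "0.14 -0.013 0 0 0 -0.005" --pt "0.3 -0.028 0 0 0 -0.01" --pt "0.46 -0.043 0 0 0 -0.015" --pt "0.62 -0.058 0 0 0 -0.02" --pt "0.76 -0.072 0.008 0 0 -0.022"

```text
t: 21.65
tool_pos: [0.5023, 0.1012, 0.3308]
orientation: [-2.08, -2.353, 0.001]
force: [1.5, 0.1, -3.8]
opening: 0.0373
gripper_force: 30.0
```

Emit:
arm_command --pt "0.17 -0.007 0.02 0 0 -0.005" --pt "0.36 -0.014 0.07 0 0 -0.01" --pt "0.55 -0.02 0.14 0 0 -0.015" --pt "0.7 -0.025 0.18 0 0 -0.019" --pt "0.748 -0.027 0.21 0 0 -0.019"

```text
t: 22.28
tool_pos: [0.4783, 0.2492, 0.2883]
orientation: [-2.007, -2.415, 0.003]
force: [0.0, -0.0, -3.8]
opening: 0.0378
gripper_force: 30.0
```

Emit:
arm_command --pt "0 0 0 0 0 0" --pt "0 0 0.12 0 0 0" --pt "0 0 0.22 0 0 0" --pt "0 0 0.27 0 0 0" --pt "0 0 0.285 0 0 0"

```text
t: 22.9
tool_pos: [0.4794, 0.2472, 0.2326]
orientation: [-2.011, -2.413, 0.001]
force: [-1.4, -0.4, -3.1]
opening: 0.0376
gripper_force: 30.0
```

Emit:
arm_command --pt "0 0 0.01 0 0 0" --pt "0 0 0.02 0 0 0" --pt "0 0 0.03 0 0 0" --pt "0 0 0.03 0 0 0" --pt "0 0 0.03 0 0 0"

```text
t: 23.52
tool_pos: [0.4793, 0.248, 0.2271]
orientation: [2.01, 2.414, 0.0]
force: [0.6, -0.6, -3.2]
opening: 0.0378
gripper_force: 30.0
```

Emit:
arm_command --pt "0 0 0.003 0 0 0" --pt "0 0 0.003 0 0 0" --pt "0 0 0.003 0 0 0" --pt "0 0 0.003 0 0 0" --pt "0 0 0.003 0 0 0" --fingers -1

```text
t: 24.15
tool_pos: [0.4792, 0.2479, 0.2264]
orientation: [2.01, 2.414, 0.0]
force: [0.4, -0.6, -0.7]
opening: 0.083
gripper_force: 0.0
```

Emit:
arm_command --pt "0 0 -0.08 0 0 0" --pt "0 0 -0.2 0 0 0" --pt "0 0 -0.35 0 0 0" --pt "0 0 -0.48 0 0 0" --pt "0 0 -0.515 0 0 0"

```text
t: 24.78
tool_pos: [0.4799, 0.2482, 0.3326]
orientation: [2.009, 2.413, 0.007]
force: [1.3, -0.4, 0.4]
opening: 0.0931
gripper_force: 0.0
```

Emit:
arm_command --pt "-0.14 0.003 0 0 0 -0.05" --pt "-0.28 0.006 0 0 0 -0.1" --pt "-0.42 0.01 0 0 0 -0.15" --pt "-0.56 0.012 0 0 0 -0.2" --pt "-0.628 0.014 0 0 0 -0.225"

```text
t: 25.4
tool_pos: [0.5047, 0.1236, 0.3288]
orientation: [-1.046, -2.962, 0.001]
force: [0.2, -0.0, 0.2]
opening: 0.093
gripper_force: 0.0
```

Emit:
arm_command --pt "-0.09 -0.1 0 0 0 -0.05" --pt "-0.18 -0.2 0 0 0 -0.1" --pt "-0.27 -0.31 0 0 0 -0.15" --pt "-0.36 -0.41 0 0 0 -0.2" --pt "-0.403 -0.458 0 0 0 -0.231"

```text
t: 26.02
tool_pos: [0.5093, 0.0017, 0.3288]
orientation: [0.074, -3.14, 0.0]
force: [0.1, 0.2, 0.9]
opening: 0.093
gripper_force: 0.0
```

Emit:
arm_command --pt "0 0 0 0 0 0" --pt "0 0 0 0 0 0" --pt "0 0 0 0 0 0" --pt "0 0 0 0 0 0" --pt "0 0 0 0 0 0"

```text
t: 26.65
tool_pos: [0.5096, 0.0033, 0.3293]
orientation: [0.069, -3.141, -0.0]
force: [-0.2, -0.5, -0.2]
opening: 0.0932
gripper_force: 0.0
```

```bash
python3 - <<'E'
from h import *
import pickle
s=read_state();p=s['tool_pos'];print(s['t'],p,s['opening'],R.from_rotvec(s['orientation']).apply([0,1,0]))
c=read_camera('wrist');pickle.dump(c,open('w5.pkl','wb'));img=c['image'][:,:,::-1].copy()
for P,r,z in (((.5316,.003),16,.028),((.5316,.003),6,.046),((.4717,.0015),27,.01),((.5205,.0552),27,.01),((.5255,-.0505),27,.01)):
    for t in np.linspace(0,6.28,60):
        u=w2p(c,[*(np.array(P)+r/1000*np.array([np.cos(t),np.sin(t)])),z]); cv2.circle(img,(round(u[0]*4),round(u[1]*4)),3,(0,255,255),-1,shift=2)
cv2.imwrite('pics/w5.png',img)
E
```

```text
26.65 [0.50956382 0.00331273 0.32931897] 0.09321468163753975 [-4.41087724e-02  9.99026734e-01  3.32214757e-05]
```

View pics/w5.png

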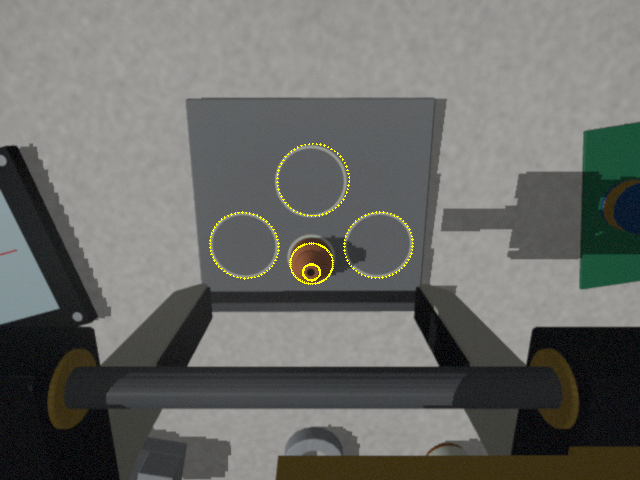

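The predicted circles fit the nozzle (311,265) and the three empty rings well. Grasping the nozzle.

Emit:
arm_command --pt "-0.06 -0.003 0 0 0 0" --pt "-0.11 -0.006 0.1 0 0 0" --pt "-0.11 -0.006 0.25 0 0 0" --pt "-0.11 -0.006 0.4 0 0 0" --pt "-0.11 -0.006 0.5 0 0 0"

```text
t: 27.32
tool_pos: [0.5318, 0.0028, 0.2276]
orientation: [0.069, -3.139, -0.0]
force: [1.0, 0.1, -0.6]
opening: 0.0931
gripper_force: 0.0
```

Emit:
arm_command --pt "0 0 0.04 0 0 0" --pt "0 0 0.09 0 0 0" --pt "0 0 0.13 0 0 0" --pt "0 0 0.148 0 0 0" --pt "0 0 0.148 0 0 0"

```text
t: 27.95
tool_pos: [0.5316, 0.0027, 0.1998]
orientation: [0.069, -3.141, 0.0]
force: [-0.3, -0.2, -0.4]
opening: 0.0929
gripper_force: 0.0
```

Emit:
arm_command --pt "0 0 0 0 0 0" --pt "0 0 0 0 0 0" --pt "0 0 0 0 0 0" --pt "0 0 0 0 0 0" --pt "0 0 0 0 0 0" --fingers 1 --force 20

```text
t: 28.58
tool_pos: [0.5316, 0.0027, 0.1998]
orientation: [-0.069, 3.141, 0.0]
force: [-0.1, -0.3, -0.3]
opening: 0.0477
gripper_force: 0.0
```

Emit:
arm_command --pt "0 0 0 0 0 0" --pt "0 0 0 0 0 0" --pt "0 0 0 0 0 0" --pt "0 0 0 0 0 0" --pt "0 0 0 0 0 0"

```text
t: 29.2
tool_pos: [0.5316, 0.0027, 0.1997]
orientation: [0.069, -3.141, 0.0]
force: [0.2, -0.3, -0.9]
opening: 0.0309
gripper_force: 20.0
```

```bash
python3 - <<'E'
from h import *
s=read_state();p=s['tool_pos'];print(p,s['opening'],s['gripper_force'])
P=(.551,-.281);z=p[2]
plan((p,92.5),([p[0],p[1],z+.1],92.5),([.54,-.12,z+.1],100),([.551,-.27,z+.1],107.5),([*P,z+.02],107.5),([*P,z+.003],107.5))
E
```

```text
[0.53159686 0.00273837 0.19972395] 0.030949170566351682 20.000035592456697
([np.float64(0.5315968551435875), np.float64(0.002738372580463606), np.float64(0.29972395497318677)], 92.5) [0.0, 0.0, -0.5, 0.0, 0.0, 0.0] dist 0.1
([0.54, -0.12, np.float64(0.29972395497318677)], 100) [-0.015, -0.615, 0.0, 0.0, 0.0, -0.042] dist 0.123
([0.551, -0.27, np.float64(0.29972395497318677)], 107.5) [0.076, -0.748, 0.0, 0.0, 0.0, -0.042] dist 0.15
([0.551, -0.281, np.float64(0.21972395497318675)], 107.5) [0.016, -0.052, 0.4, 0.0, 0.0, 0.0] dist 0.081
([0.551, -0.281, np.float64(0.20272395497318677)], 107.5) [0.0, 0.0, 0.085, 0.0, 0.0, 0.0] dist 0.017
```

Emit:
arm_command --pt "0 0 -0.08 0 0 0" --pt "0 0 -0.2 0 0 0" --pt "0 0 -0.34 0 0 0" --pt "0 0 -0.46 0 0 0" --pt "0 0 -0.5 0 0 0"

```text
t: 29.82
tool_pos: [0.5323, 0.0027, 0.3026]
orientation: [-0.069, 3.137, -0.001]
force: [0.8, -0.1, -1.5]
opening: 0.0311
gripper_force: 20.0
```

Emit:
arm_command --pt "-0.003 -0.11 0 0 0 -0.01" --pt "-0.006 -0.24 0 0 0 -0.02" --pt "-0.009 -0.38 0 0 0 -0.03" --pt "-0.012 -0.5 0 0 0 -0.04" --pt "-0.015 -0.615 0 0 0 -0.042"

```text
t: 30.45
tool_pos: [0.5397, -0.1208, 0.2993]
orientation: [0.276, -3.129, -0.001]
force: [-0.2, 0.6, -0.7]
opening: 0.031
gripper_force: 20.0
```

Emit:
arm_command --pt "0.015 -0.15 0 0 0 -0.01" --pt "0.033 -0.32 0 0 0 -0.02" --pt "0.05 -0.5 0 0 0 -0.03" --pt "0.068 -0.66 0 0 0 -0.04" --pt "0.076 -0.748 0 0 0 -0.042"

```text
t: 31.08
tool_pos: [0.5509, -0.2713, 0.2992]
orientation: [0.48, -3.104, -0.001]
force: [-0.3, 0.7, -1.0]
opening: 0.0309
gripper_force: 20.0
```

Emit:
arm_command --pt "0 0 0 0 0 0" --pt "0 0 0 0 0 0" --pt "0 0 0 0 0 0" --pt "0 0 0 0 0 0" --pt "0 0 0 0 0 0"

```text
t: 31.7
tool_pos: [0.5513, -0.2695, 0.2999]
orientation: [-0.482, 3.104, -0.0]
force: [1.1, -1.1, -0.6]
opening: 0.0308
gripper_force: 20.0
```

```bash
python3 - <<'E'
from h import *
import pickle
s=read_state();p=s['tool_pos'];print(s['t'],p,s['opening'],R.from_rotvec(s['orientation']).apply([0,1,0]))
c=read_camera('wrist');pickle.dump(c,open('w6.pkl','wb'));img=c['image'][:,:,::-1].copy()
for t in np.linspace(0,6.28,60):
    u=w2p(c,[.551+.022*np.cos(t),-.281+.022*np.sin(t),.012]); cv2.circle(img,(round(u[0]*4),round(u[1]*4)),3,(0,255,255),-1,shift=2)
cv2.imwrite('pics/w6.png',img)
E
```

```text
31.7 [ 0.55128304 -0.26953929  0.29985638] 0.030759718915842445 [-3.03425486e-01  9.52855168e-01 -6.10658957e-05]
```

View pics/w6.png

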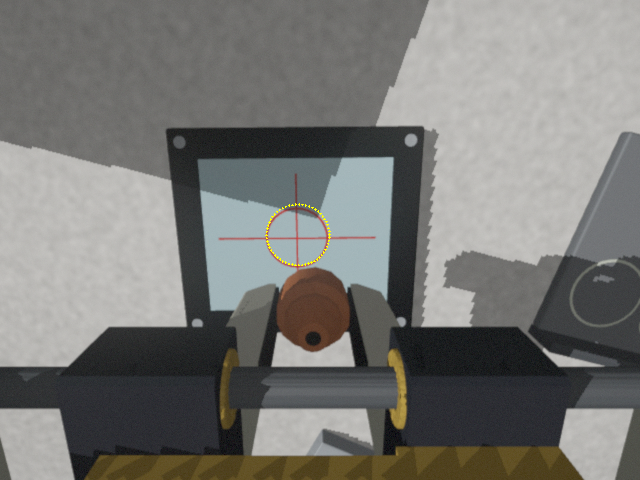

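The held nozzle's tip is at (314,338) and the actual cross at (297,238), about 3 px below the prediction. I'll check the nozzle's tilt and work out the correction.

```bash
python3 - <<'E'
from h import *
import pickle
c=pickle.load(open('w6.pkl','rb'));p=np.array([.5513,-.2695,.2999])
x=p2w(c,(297.2,238.3),.012);print('cross',x)
print('tip exp',w2p(c,[*p[:2],.146]),'base exp',w2p(c,[*p[:2],.11]), 'shoulder',w2p(c,[*p[:2],.128]))
plan((p,107.5),([*x,.222],107.5),([*x,.203],107.5))
E
```

```text
cross [ 0.55339862 -0.28047115]
tip exp [np.float64(313.1462421061036), np.float64(337.5734731420504)] base exp [np.float64(313.08689626197753), np.float64(297.9776629531367)] shoulder [np.float64(313.11348601917945), np.float64(315.7184667893723)]
([np.float64(0.5533986173060126), np.float64(-0.28047114874524287), 0.222], 107.5) [0.006, -0.056, 0.39, 0.0, 0.0, 0.0] dist 0.079
([np.float64(0.5533986173060126), np.float64(-0.28047114874524287), 0.203], 107.5) [0.0, 0.0, 0.095, 0.0, 0.0, 0.0] dist 0.019
```

Emit:
arm_command --pt "0.006 -0.056 0.05 0 0 0" --pt "0.006 -0.056 0.2 0 0 0" --pt "0.006 -0.056 0.34 0 0 0" --pt "0.006 -0.056 0.43 0 0 0" --pt "0.006 -0.056 0.46 0 0 0"

```text
t: 32.38
tool_pos: [0.5529, -0.281, 0.2059]
orientation: [0.481, -3.103, -0.002]
force: [0.1, -0.1, 0.1]
opening: 0.031
gripper_force: 20.0
```

Emit:
arm_command --pt "0 0 0.01 0 0 0" --pt "0 0 0.02 0 0 0" --pt "0 0 0.028 0 0 0" --pt "0 0 0.028 0 0 0" --pt "0 0 0.028 0 0 0"

```text
t: 33.0
tool_pos: [0.5535, -0.281, 0.2024]
orientation: [-0.482, 3.104, -0.0]
force: [0.2, 0.9, -1.3]
opening: 0.0308
gripper_force: 20.0
```

Emit:
arm_command --pt "0 0 0.002 0 0 0" --pt "0 0 0.002 0 0 0" --pt "0 0 0.002 0 0 0" --pt "0 0 0.002 0 0 0" --pt "0 0 0.002 0 0 0" --fingers -1

```text
t: 33.62
tool_pos: [0.5534, -0.281, 0.2017]
orientation: [0.482, -3.104, -0.0]
force: [0.6, 0.4, -0.5]
opening: 0.076
gripper_force: 0.0
```

Emit:
arm_command --pt "0 0 -0.06 0 0 0" --pt "0 0 -0.2 0 0 0" --pt "0 0 -0.38 0 0 0" --pt "0 0 -0.52 0 0 0" --pt "0 0 -0.6 0 0 0"

```text
t: 34.25
tool_pos: [0.5539, -0.2812, 0.3247]
orientation: [-0.481, 3.102, -0.003]
force: [0.6, -0.2, 0.5]
opening: 0.0933
gripper_force: 0.0
```

```bash
python3 - <<'E'
from h import *
s=read_state();p=s['tool_pos'];print(s['t'],p,s['opening'])
c=read_camera('wrist');cv2.imwrite('pics/w7.png',c['image'][:,:,::-1])
C=(.4792,.2479);z=.2265
plan((p,107.5),([.54,-.12,.33],60),([.51,.07,.33],20),([*C,.33],10.5),([*C,z],10.5),([*C,.333],10.5),([.503,.1,.333],7),([.5253,-.0509,.333],3),([.5253,-.0509,.2345],3))
E
```

```text
34.25 [ 0.55388935 -0.28124585  0.32470524] 0.09334127424653736
([0.54, -0.12, 0.33], 60) [-0.176, 0.79, -0.026, 0.0, 0.0, 0.264] dist 0.162
([0.51, 0.07, 0.33], 20) [0.605, 0.748, 0.0, 0.0, 0.0, 0.222] dist 0.192
([0.4792, 0.2479, 0.33], 10.5) [0.888, 0.16, 0.0, 0.0, 0.0, 0.053] dist 0.181
([0.4792, 0.2479, 0.2265], 10.5) [0.0, 0.0, 0.518, 0.0, 0.0, 0.0] dist 0.104
([0.4792, 0.2479, 0.333], 10.5) [0.0, 0.0, -0.532, 0.0, 0.0, 0.0] dist 0.107
([0.503, 0.1, 0.333], 7) [-0.749, -0.018, 0.0, 0.0, 0.0, 0.019] dist 0.15
([0.5253, -0.0509, 0.333], 3) [-0.762, 0.019, 0.0, 0.0, 0.0, 0.022] dist 0.153
([0.5253, -0.0509, 0.2345], 3) [0.0, 0.0, 0.492, 0.0, 0.0, 0.0] dist 0.099
```

View pics/w7.png

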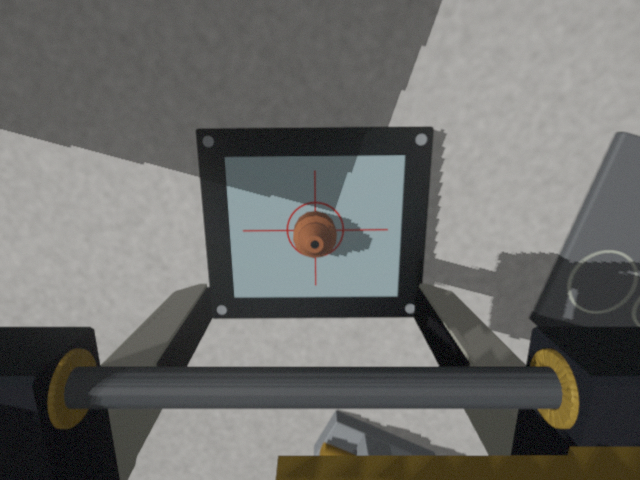

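The nozzle stands upright on the cross-hair, with its base at about (315,230). Now I'll fetch the master.

Emit:
arm_command --pt "-0.03 0.14 -0.026 0 0 0.053" --pt "-0.07 0.31 -0.026 0 0 0.106" --pt "-0.11 0.48 -0.026 0 0 0.159" --pt "-0.145 0.65 -0.026 0 0 0.212" --pt "-0.176 0.79 -0.026 0 0 0.264" --force 30

```text
t: 34.92
tool_pos: [0.5386, -0.1184, 0.3259]
orientation: [-0.817, -3.032, -0.0]
force: [0.3, 0.7, 0.3]
opening: 0.0932
gripper_force: 0.0
```

Emit:
arm_command --pt "0.12 0.15 0 0 0 0.05" --pt "0.25 0.31 0 0 0 0.1" --pt "0.39 0.48 0 0 0 0.15" --pt "0.52 0.64 0 0 0 0.2" --pt "0.605 0.748 0 0 0 0.222"

```text
t: 35.55
tool_pos: [0.508, 0.0719, 0.3261]
orientation: [-1.801, -2.573, 0.001]
force: [0.8, 0.1, 0.5]
opening: 0.093
gripper_force: 0.0
```

Emit:
arm_command --pt "0.22 0.04 0 0 0 0.015" --pt "0.45 0.08 0 0 0 0.03" --pt "0.68 0.12 0 0 0 0.045" --pt "0.83 0.15 0 0 0 0.053" --pt "0.888 0.16 0 0 0 0.053"

```text
t: 36.17
tool_pos: [0.4769, 0.2493, 0.3261]
orientation: [-2.003, -2.419, 0.002]
force: [-0.1, -0.0, 0.1]
opening: 0.0929
gripper_force: 0.0
```

Emit:
arm_command --pt "0 0 0 0 0 0" --pt "0 0 0 0 0 0" --pt "0 0 0.05 0 0 0" --pt "0 0 0.1 0 0 0" --pt "0 0 0.1 0 0 0"

```text
t: 36.8
tool_pos: [0.4771, 0.2474, 0.3052]
orientation: [-2.006, -2.416, 0.004]
force: [-0.8, 0.1, 0.3]
opening: 0.0931
gripper_force: 0.0
```

```bash
python3 - <<'E'
from h import *
s=read_state();p=s['tool_pos'];print(s['t'],p,s['opening'],R.from_rotvec(s['orientation']).apply([0,1,0]))
C=(.4792,.2479)
plan((p,10.5),([*C,.2265],10.5))
E
```

```text
36.8 [0.47714371 0.24739801 0.30522634] 0.09313933071343432 [ 0.98297785  0.18370391 -0.00272286]
([0.4792, 0.2479, 0.2265], 10.5) [0.001, 0.011, 0.394, 0.0, 0.0, 0.0] dist 0.079
```

Emit:
arm_command --pt "0.001 0.011 0.08 0 0 0" --pt "0.001 0.011 0.2 0 0 0" --pt "0.001 0.011 0.3 0 0 0" --pt "0.001 0.011 0.37 0 0 0" --pt "0.001 0.011 0.39 0 0 0"

```text
t: 37.42
tool_pos: [0.4793, 0.2484, 0.2275]
orientation: [-2.006, -2.417, 0.003]
force: [0.3, -0.5, 0.1]
opening: 0.0928
gripper_force: 0.0
```

Emit:
arm_command --pt "0 0 0 0 0 0" --pt "0 0 0 0 0 0" --pt "0 0 0 0 0 0" --pt "0 0 0 0 0 0" --pt "0 0 0 0 0 0" --fingers 1 --force 30

```text
t: 38.05
tool_pos: [0.4798, 0.2486, 0.2291]
orientation: [2.006, 2.417, 0.0]
force: [-0.8, 0.5, 0.4]
opening: 0.0477
gripper_force: 0.0
```

Emit:
arm_command --pt "0 0 0 0 0 0" --pt "0 0 0 0 0 0" --pt "0 0 0 0 0 0" --pt "0 0 0 0 0 0" --pt "0 0 0 0 0 0"

```text
t: 38.67
tool_pos: [0.4797, 0.2486, 0.2289]
orientation: [-2.006, -2.417, 0.0]
force: [-0.2, -0.8, 1.2]
opening: 0.0377
gripper_force: 30.0
```

```bash
python3 - <<'E'
from h import *
s=read_state();p=s['tool_pos'];print(s['t'],p,s['opening'],R.from_rotvec(s['orientation']).apply([0,1,0]))
M=(.5253,-.0507);z=p[2]
plan((p,10.5),([*p[:2],z+.105],10.5),([.503,.1,z+.105],7),([*M,z+.105],3),([*M,z+.012],3),([*M,z+.007],3))
E
```

```text
38.675 [0.47970635 0.2486061  0.22891867] 0.03772641980705413 [ 9.82885478e-01  1.84217603e-01 -1.12427781e-04]
([np.float64(0.4797063485086055), np.float64(0.24860610307297804), np.float64(0.3339186716941313)], 10.5) [0.0, 0.0, -0.525, 0.0, 0.0, 0.0] dist 0.105
([0.503, 0.1, np.float64(0.3339186716941313)], 7) [-0.752, -0.021, 0.0, 0.0, 0.0, 0.019] dist 0.15
([0.5253, -0.0507, np.float64(0.3339186716941313)], 3) [-0.762, 0.019, 0.0, 0.0, 0.0, 0.022] dist 0.152
([0.5253, -0.0507, np.float64(0.24091867169413134)], 3) [0.0, 0.0, 0.465, 0.0, 0.0, 0.0] dist 0.093
([0.5253, -0.0507, np.float64(0.23591867169413133)], 3) [0.0, 0.0, 0.025, 0.0, 0.0, 0.0] dist 0.005
```

Emit:
arm_command --pt "0 0 -0.1 0 0 0" --pt "0 0 -0.22 0 0 0" --pt "0 0 -0.36 0 0 0" --pt "0 0 -0.47 0 0 0" --pt "0 0 -0.525 0 0 0"

```text
t: 39.3
tool_pos: [0.4799, 0.2486, 0.3348]
orientation: [2.006, 2.417, 0.001]
force: [-0.4, 0.3, -3.8]
opening: 0.0374
gripper_force: 30.0
```

Emit:
arm_command --pt "-0.14 -0.004 0 0 0 0.004" --pt "-0.3 -0.008 0 0 0 0.008" --pt "-0.46 -0.013 0 0 0 0.012" --pt "-0.62 -0.018 0 0 0 0.016" --pt "-0.752 -0.021 0 0 0 0.019"

```text
t: 39.92
tool_pos: [0.503, 0.0988, 0.3328]
orientation: [-2.078, -2.355, 0.002]
force: [-1.1, -0.4, -2.7]
opening: 0.0377
gripper_force: 30.0
```

Emit:
arm_command --pt "-0.16 0.004 0 0 0 0.006" --pt "-0.34 0.008 0 0 0 0.012" --pt "-0.52 0.013 0 0 0 0.018" --pt "-0.68 0.017 0 0 0 0.022" --pt "-0.76 0.019 0 0 0 0.022"

```text
t: 40.55
tool_pos: [0.5259, -0.0517, 0.3329]
orientation: [-2.159, -2.281, 0.001]
force: [-0.5, 0.5, -3.4]
opening: 0.0376
gripper_force: 30.0
```

Emit:
arm_command --pt "0 0 0 0 0 0" --pt "0 0 0.12 0 0 0" --pt "0 0 0.28 0 0 0" --pt "0 0 0.4 0 0 0" --pt "0 0 0.43 0 0 0"

```text
t: 41.18
tool_pos: [0.5251, -0.0489, 0.2458]
orientation: [-2.154, -2.282, 0.003]
force: [-0.7, -0.4, -4.2]
opening: 0.0376
gripper_force: 30.0
```

Emit:
arm_command --pt "0 0 0 0 0 0" --pt "0 0 0 0 0 0" --pt "0 0 0 0 0 0" --pt "0 0 0 0 0 0" --pt "0 0 0 0 0 0"

```text
t: 41.8
tool_pos: [0.5262, -0.0504, 0.2482]
orientation: [2.158, 2.283, 0.0]
force: [-0.4, -0.2, -3.2]
opening: 0.0377
gripper_force: 30.0
```

Emit:
arm_command --pt "0 -0.004 0.02 0 0 0" --pt "0 -0.004 0.04 0 0 0" --pt "0 -0.004 0.052 0 0 0" --pt "0 -0.004 0.058 0 0 0" --pt "0 -0.004 0.058 0 0 0"

```text
t: 42.42
tool_pos: [0.5253, -0.0504, 0.2363]
orientation: [-2.158, -2.283, 0.0]
force: [-0.9, -0.4, -2.8]
opening: 0.0374
gripper_force: 30.0
```

Emit:
arm_command --pt "0 0 0.003 0 0 0" --pt "0 0 0.003 0 0 0" --pt "0 0 0.003 0 0 0" --pt "0 0 0.003 0 0 0" --pt "0 0 0.003 0 0 0" --fingers -1

```text
t: 43.05
tool_pos: [0.5254, -0.0504, 0.2358]
orientation: [2.158, 2.283, 0.0]
force: [-0.5, 1.4, 0.1]
opening: 0.0828
gripper_force: 0.0
```

Emit:
arm_command --pt "0 0 -0.06 0 0 0" --pt "0 0 -0.18 0 0 0" --pt "0 0 -0.33 0 0 0" --pt "0 0 -0.45 0 0 0" --pt "0 0 -0.49 0 0 0"

```text
t: 43.68
tool_pos: [0.526, -0.0505, 0.3365]
orientation: [2.156, 2.281, 0.003]
force: [0.0, -0.1, -0.3]
opening: 0.0932
gripper_force: 0.0
```

```bash
python3 - <<'E'
from h import *
s=read_state();p=s['tool_pos'];print(s['t'],p,s['opening'],R.from_rotvec(s['orientation']).apply([0,1,0]))
B=(.4665,.3166)
plan((p,3),([.498,.13,.335],7),([*B,.335],10.5),([*B,.2255],10.5))
c=read_camera('scene');cv2.imwrite('pics/s8.png',c['image'][100:420,200:,::-1])
E
```

```text
43.675 [ 0.52595777 -0.05048955  0.33645681] 0.09322829099247024 [0.99839884 0.05643576 0.00384219]
([0.498, 0.13, 0.335], 7) [0.908, -0.092, 0.007, 0.0, 0.0, -0.022] dist 0.183
([0.4665, 0.3166, 0.335], 10.5) [0.945, -0.043, 0.0, 0.0, 0.0, -0.019] dist 0.189
([0.4665, 0.3166, 0.2255], 10.5) [0.0, 0.0, 0.548, 0.0, 0.0, 0.0] dist 0.11
```

View pics/s8.png

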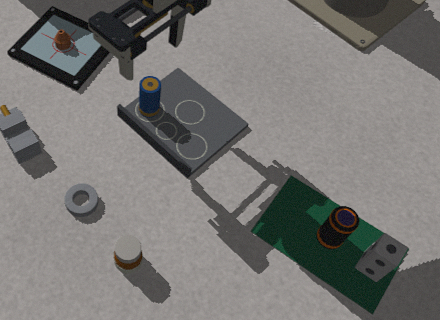

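The master is back on the right ring and the nozzle is standing on the pallet. Now the lens.

Emit:
arm_command --pt "0.21 -0.02 0.007 0 0 -0.005" --pt "0.44 -0.044 0.007 0 0 -0.01" --pt "0.67 -0.068 0.007 0 0 -0.016" --pt "0.84 -0.085 0.007 0 0 -0.022" --pt "0.908 -0.092 0.007 0 0 -0.022"

```text
t: 44.35
tool_pos: [0.496, 0.1314, 0.3313]
orientation: [-2.075, -2.358, 0.002]
force: [0.0, -0.1, -0.1]
opening: 0.0932
gripper_force: 0.0
```

Emit:
arm_command --pt "0.22 -0.01 0 0 0 -0.005" --pt "0.46 -0.02 0 0 0 -0.01" --pt "0.7 -0.032 0 0 0 -0.015" --pt "0.87 -0.04 0 0 0 -0.019" --pt "0.945 -0.043 0 0 0 -0.019"

```text
t: 44.98
tool_pos: [0.4642, 0.3172, 0.3316]
orientation: [-2.005, -2.418, 0.002]
force: [-0.5, -0.1, -1.2]
opening: 0.0929
gripper_force: 0.0
```

Emit:
arm_command --pt "0 0 0 0 0 0" --pt "0 0 0 0 0 0" --pt "0 0 0.08 0 0 0" --pt "0 0 0.12 0 0 0" --pt "0 0 0.12 0 0 0"

```text
t: 45.6
tool_pos: [0.4641, 0.3157, 0.3067]
orientation: [-2.006, -2.416, 0.004]
force: [-0.2, -0.1, 0.3]
opening: 0.093
gripper_force: 0.0
```

```bash
python3 - <<'E'
from h import *
s=read_state();p=s['tool_pos'];print(s['t'],p,s['opening'],R.from_rotvec(s['orientation']).apply([0,1,0]))
plan((p,10.5),([.4665,.3166,.2265],10.5))
E
```

```text
45.6 [0.46412869 0.31569512 0.30669239] 0.09298126269858384 [ 0.98298699  0.18365722 -0.00256764]
([0.4665, 0.3166, 0.2265], 10.5) [0.002, 0.012, 0.401, 0.0, 0.0, 0.0] dist 0.08
```

Emit:
arm_command --pt "0.005 0.009 0.08 0 0 0" --pt "0.005 0.009 0.2 0 0 0" --pt "0.005 0.009 0.3 0 0 0" --pt "0.005 0.009 0.38 0 0 0" --pt "0.005 0.009 0.405 0 0 0"

```text
t: 46.22
tool_pos: [0.4656, 0.3174, 0.2257]
orientation: [-2.006, -2.417, 0.003]
force: [-0.2, -0.1, 0.3]
opening: 0.093
gripper_force: 0.0
```

Emit:
arm_command --pt "0 0 0 0 0 0" --pt "0 0 0 0 0 0" --pt "0 0 0 0 0 0" --pt "0 0 0 0 0 0" --pt "0 0 0 0 0 0" --fingers 1

```text
t: 46.85
tool_pos: [0.4661, 0.3177, 0.2275]
orientation: [2.006, 2.417, 0.001]
force: [0.4, 0.4, 1.0]
opening: 0.0475
gripper_force: 0.0
```

Emit:
arm_command --pt "0 0 0 0 0 0" --pt "0 0 0 0 0 0" --pt "0 0 0 0 0 0" --pt "0 0 0 0 0 0" --pt "0 0 0 0 0 0"

```text
t: 47.48
tool_pos: [0.4661, 0.3177, 0.2274]
orientation: [2.006, 2.417, 0.0]
force: [0.7, 0.3, 1.3]
opening: 0.0398
gripper_force: 30.0
```

```bash
python3 - <<'E'
from h import *
s=read_state();p=s['tool_pos'];print(s['t'],p,s['opening'])
L=(.519,.0545);z=p[2]
plan((p,10.5),([*p[:2],z+.105],10.5),([.492,.19,z+.105],7),([*L,z+.105],3),([*L,z+.019],3))
E
```

```text
47.475 [0.4661273  0.3176639  0.22741083] 0.03976801593910371
([np.float64(0.46612730360029864), np.float64(0.31766390004539774), np.float64(0.3324108272570107)], 10.5) [0.0, 0.0, -0.525, 0.0, 0.0, 0.0] dist 0.105
([0.492, 0.19, np.float64(0.3324108272570107)], 7) [-0.651, 0.011, 0.0, 0.0, 0.0, 0.019] dist 0.13
([0.519, 0.0545, np.float64(0.3324108272570107)], 3) [-0.689, 0.051, 0.0, 0.0, 0.0, 0.022] dist 0.138
([0.519, 0.0545, np.float64(0.24641082725701072)], 3) [0.0, 0.0, 0.43, 0.0, 0.0, 0.0] dist 0.086
```

Emit:
arm_command --pt "0 0 -0.1 0 0 0" --pt "0 0 -0.22 0 0 0" --pt "0 0 -0.36 0 0 0" --pt "0 0 -0.47 0 0 0" --pt "0 0 -0.525 0 0 0"

```text
t: 48.1
tool_pos: [0.4664, 0.3178, 0.3349]
orientation: [2.006, 2.417, 0.004]
force: [0.1, 0.0, -2.9]
opening: 0.0394
gripper_force: 30.0
```

Emit:
arm_command --pt "-0.13 0.002 0 0 0 0.004" --pt "-0.27 0.004 0 0 0 0.008" --pt "-0.41 0.007 0 0 0 0.012" --pt "-0.55 0.009 0 0 0 0.016" --pt "-0.651 0.011 0 0 0 0.019"

```text
t: 48.72
tool_pos: [0.4921, 0.1889, 0.3321]
orientation: [-2.079, -2.355, 0.001]
force: [0.0, -1.0, -3.1]
opening: 0.0397
gripper_force: 30.0
```

Emit:
arm_command --pt "-0.14 0.01 0 0 0 0.006" --pt "-0.3 0.022 0 0 0 0.012" --pt "-0.47 0.035 0 0 0 0.018" --pt "-0.62 0.046 0 0 0 0.022" --pt "-0.685 0.051 0 0 0 0.022"

```text
t: 49.35
tool_pos: [0.5195, 0.0541, 0.3322]
orientation: [-2.159, -2.281, 0.001]
force: [-0.4, 0.3, -3.0]
opening: 0.0396
gripper_force: 30.0
```

Emit:
arm_command --pt "0 0 0 0 0 0" --pt "0 0 0.12 0 0 0" --pt "0 0 0.28 0 0 0" --pt "0 0 0.4 0 0 0" --pt "0 0 0.43 0 0 0"

```text
t: 49.98
tool_pos: [0.5184, 0.0565, 0.2444]
orientation: [-2.154, -2.282, 0.004]
force: [-0.6, -0.5, -1.6]
opening: 0.0397
gripper_force: 30.0
```

Emit:
arm_command --pt "0 0 0 0 0 0" --pt "0 0 0 0 0 0" --pt "0 0 0 0 0 0" --pt "0 0 0 0 0 0" --pt "0 0 0 0 0 0"

```text
t: 50.6
tool_pos: [0.5196, 0.0554, 0.2466]
orientation: [2.158, 2.283, 0.0]
force: [-0.9, -0.0, -3.2]
opening: 0.0397
gripper_force: 30.0
```

Emit:
arm_command --pt "0 0 0.02 0 0 0" --pt "0 0 0.04 0 0 0" --pt "0 0 0.052 0 0 0" --pt "0 0 0.058 0 0 0" --pt "0 0 0.058 0 0 0"

```text
t: 51.22
tool_pos: [0.5195, 0.0554, 0.2347]
orientation: [-2.158, -2.283, 0.0]
force: [0.2, -0.1, -2.6]
opening: 0.0393
gripper_force: 30.0
```

Emit:
arm_command --pt "0 0 0.002 0 0 0" --pt "0 0 0.002 0 0 0" --pt "0 0 0.002 0 0 0" --pt "0 0 0.002 0 0 0" --pt "0 0 0.002 0 0 0" --fingers -1

```text
t: 51.85
tool_pos: [0.5195, 0.0554, 0.2344]
orientation: [2.158, 2.283, 0.0]
force: [0.6, -1.0, -0.4]
opening: 0.0848
gripper_force: 0.0
```

Emit:
arm_command --pt "0 0 -0.06 0 0 0" --pt "0 0 -0.18 0 0 0" --pt "0 0 -0.33 0 0 0" --pt "0 0 -0.45 0 0 0" --pt "0 0 -0.49 0 0 0"

```text
t: 52.48
tool_pos: [0.5201, 0.0555, 0.335]
orientation: [2.156, 2.281, 0.004]
force: [0.9, 0.3, -0.8]
opening: 0.0928
gripper_force: 0.0
```

```bash
python3 - <<'E'
from h import *
s=read_state();p=s['tool_pos'];print(s['t'],p,s['opening'])
A=(.4541,.3871)
plan((p,3),([.488,.22,.335],7),([*A,.335],10.5),([*A,.2235],10.5))
E
```

```text
52.475 [0.52013883 0.05546818 0.3350067 ] 0.09283507393080415
([0.488, 0.22, 0.335], 7) [0.83, -0.117, 0.0, 0.0, 0.0, -0.022] dist 0.168
([0.4541, 0.3871, 0.335], 10.5) [0.85, -0.066, 0.0, 0.0, 0.0, -0.019] dist 0.171
([0.4541, 0.3871, 0.2235], 10.5) [0.0, 0.0, 0.558, 0.0, 0.0, 0.0] dist 0.112
```

Emit:
arm_command --pt "0.2 -0.028 0 0 0 -0.005" --pt "0.41 -0.058 0 0 0 -0.01" --pt "0.62 -0.088 0 0 0 -0.016" --pt "0.77 -0.108 0 0 0 -0.022" --pt "0.83 -0.117 0 0 0 -0.022"

```text
t: 53.1
tool_pos: [0.4862, 0.2211, 0.3318]
orientation: [-2.075, -2.358, 0.001]
force: [-0.7, 0.1, 0.4]
opening: 0.0931
gripper_force: 0.0
```

Emit:
arm_command --pt "0.2 -0.015 0 0 0 -0.005" --pt "0.42 -0.03 0 0 0 -0.01" --pt "0.63 -0.048 0 0 0 -0.015" --pt "0.79 -0.06 0 0 0 -0.019" --pt "0.85 -0.064 0 0 0 -0.019"

```text
t: 53.72
tool_pos: [0.4526, 0.3876, 0.3319]
orientation: [-2.006, -2.418, 0.001]
force: [-0.3, -1.1, -0.4]
opening: 0.093
gripper_force: 0.0
```

Emit:
arm_command --pt "0 0 0 0 0 0" --pt "0 0 0 0 0 0" --pt "0 0 0.08 0 0 0" --pt "0 0 0.12 0 0 0" --pt "0 0 0.12 0 0 0"

```text
t: 54.35
tool_pos: [0.4524, 0.3862, 0.3066]
orientation: [-2.007, -2.416, 0.004]
force: [0.2, 0.9, -0.9]
opening: 0.0931
gripper_force: 0.0
```

```bash
python3 - <<'E'
from h import *
s=read_state();p=s['tool_pos'];print(s['t'],p,s['opening'],R.from_rotvec(s['orientation']).apply([0,1,0]))
plan((p+np.array([.001,.0007,.0016]),10.5),([.4541,.3871,.224],10.5))
E
```

```text
54.35 [0.45242716 0.38624228 0.30658664] 0.09307617013181438 [ 0.98296852  0.18375554 -0.00260425]
([0.4541, 0.3871, 0.224], 10.5) [0.0, 0.004, 0.421, 0.0, 0.0, 0.0] dist 0.084
```

Emit:
arm_command --pt "0 0.004 0.08 0 0 0" --pt "0 0.004 0.2 0 0 0" --pt "0 0.004 0.32 0 0 0" --pt "0 0.004 0.39 0 0 0" --pt "0 0.004 0.415 0 0 0"

```text
t: 54.98
tool_pos: [0.4532, 0.3869, 0.224]
orientation: [-2.006, -2.417, 0.003]
force: [-0.4, 0.3, 0.1]
opening: 0.0927
gripper_force: 0.0
```

Emit:
arm_command --pt "0 0 0 0 0 0" --pt "0 0 0 0 0 0" --pt "0 0 0 0 0 0" --pt "0 0 0 0 0 0" --pt "0 0 0 0 0 0" --fingers 1

```text
t: 55.6
tool_pos: [0.4536, 0.3871, 0.2255]
orientation: [2.006, 2.417, 0.0]
force: [-0.2, -0.1, -0.7]
opening: 0.0479
gripper_force: 0.0
```

Emit:
arm_command --pt "0 0 0 0 0 0" --pt "0 0 0 0 0 0" --pt "0 0 0 0 0 0" --pt "0 0 0 0 0 0" --pt "0 0 0 0 0 0"

```text
t: 56.22
tool_pos: [0.4536, 0.3871, 0.2254]
orientation: [2.006, 2.417, 0.0]
force: [0.1, 0.4, 0.6]
opening: 0.0356
gripper_force: 30.0
```

```bash
python3 - <<'E'
from h import *
s=read_state();p=s['tool_pos'];print(s['t'],p,s['opening'])
F=(.472,.003);z=p[2]
plan((p,10.5),([p[0],p[1]-.02,z+.11],10.5),([.462,.21,z+.11],52),([.467,.07,z+.11],94),([*F,z+.05],94),([*F,z+.012],94))
E
```

```text
56.225 [0.45364602 0.38707935 0.22539029] 0.03557887788125447
([np.float64(0.4536460242891232), np.float64(0.36707934973350975), np.float64(0.3353902913538592)], 10.5) [-0.098, -0.018, -0.55, 0.0, 0.0, 0.0] dist 0.112
([0.462, 0.21, np.float64(0.3353902913538592)], 52) [-0.78, -0.102, 0.0, 0.0, 0.0, -0.231] dist 0.157
([0.467, 0.07, np.float64(0.3353902913538592)], 94) [-0.451, -0.536, 0.0, 0.0, 0.0, -0.233] dist 0.14
([0.472, 0.003, np.float64(0.27539029135385923)], 94) [-0.002, -0.336, 0.3, 0.0, 0.0, 0.0] dist 0.09
([0.472, 0.003, np.float64(0.23739029135385925)], 94) [0.0, 0.0, 0.19, 0.0, 0.0, 0.0] dist 0.038
```

Emit:
arm_command --pt "0 0 -0.1 0 0 0" --pt "0 0 -0.22 0 0 0" --pt "0 0 -0.36 0 0 0" --pt "-0.04 -0.008 -0.48 0 0 0" --pt "-0.098 -0.018 -0.55 0 0 0"

```text
t: 56.85
tool_pos: [0.4537, 0.3671, 0.3379]
orientation: [2.005, 2.418, 0.004]
force: [0.1, -0.2, -2.0]
opening: 0.0355
gripper_force: 30.0
```

Emit:
arm_command --pt "-0.15 -0.02 0 0 0 -0.05" --pt "-0.31 -0.04 0 0 0 -0.1" --pt "-0.48 -0.062 0 0 0 -0.15" --pt "-0.65 -0.085 0 0 0 -0.2" --pt "-0.78 -0.102 0 0 0 -0.231"

```text
t: 57.48
tool_pos: [0.462, 0.2083, 0.3353]
orientation: [-1.013, -2.973, 0.001]
force: [0.6, -0.1, -2.0]
opening: 0.0359
gripper_force: 30.0
```

Emit:
arm_command --pt "-0.09 -0.11 0 0 0 -0.05" --pt "-0.19 -0.22 0 0 0 -0.1" --pt "-0.29 -0.34 0 0 0 -0.15" --pt "-0.39 -0.46 0 0 0 -0.2" --pt "-0.451 -0.536 0 0 0 -0.233"

```text
t: 58.1
tool_pos: [0.4674, 0.0684, 0.3354]
orientation: [0.118, -3.139, 0.0]
force: [0.6, 0.4, -2.2]
opening: 0.0358
gripper_force: 30.0
```

Emit:
arm_command --pt "0 -0.1 0 0 0 0" --pt "-0.001 -0.22 0 0 0 0" --pt "-0.002 -0.31 0 0 0 0" --pt "-0.002 -0.343 0.1 0 0 0" --pt "-0.002 -0.343 0.2 0 0 0"

```text
t: 58.72
tool_pos: [0.4729, 0.0007, 0.2952]
orientation: [-0.111, 3.139, -0.0]
force: [0.5, 0.2, -2.5]
opening: 0.0358
gripper_force: 30.0
```

Emit:
arm_command --pt "0 0 0 0 0 0" --pt "0 0 0 0 0 0" --pt "0 0 0 0 0 0" --pt "0 0 0 0 0 0" --pt "0 0 0 0 0 0"

```text
t: 59.35
tool_pos: [0.4733, 0.0017, 0.2957]
orientation: [-0.114, 3.139, -0.0]
force: [-0.2, 0.9, -3.6]
opening: 0.0359
gripper_force: 30.0
```

```bash
python3 - <<'E'
from h import *
s=read_state();p=s['tool_pos'];print(s['t'],p,s['opening'],s['gripper_force'],R.from_rotvec(s['orientation']).apply([0,1,0]))
plan((p,94),([.472,.0015,.238],94),([.472,.0015,.2328],94))
E
```

```text
59.35 [0.4733391  0.00172154 0.29569097] 0.03588898687157097 29.994202852249146 [-7.23023351e-02  9.97382752e-01 -1.36427313e-04]
([0.472, 0.0015, 0.238], 94) [0.007, -0.001, 0.288, 0.0, 0.0, 0.0] dist 0.058
([0.472, 0.0015, 0.2328], 94) [0.0, 0.0, 0.026, 0.0, 0.0, 0.0] dist 0.005
```

Emit:
arm_command --pt "0.007 0 0.06 0 0 0" --pt "0.007 0 0.16 0 0 0" --pt "0.007 0 0.24 0 0 0" --pt "0.007 0 0.28 0 0 0" --pt "0.007 0 0.29 0 0 0"

```text
t: 59.98
tool_pos: [0.4716, 0.0016, 0.2366]
orientation: [0.113, -3.138, -0.0]
force: [0.3, -0.1, -2.7]
opening: 0.0359
gripper_force: 30.0
```

Emit:
arm_command --pt "0 0 0.01 0 0 0" --pt "0 0 0.018 0 0 0" --pt "0 0 0.023 0 0 0" --pt "0 0 0.023 0 0 0" --pt "0 0 0.023 0 0 0"

```text
t: 60.6
tool_pos: [0.4719, 0.0015, 0.2329]
orientation: [-0.113, 3.139, -0.0]
force: [-0.1, -0.6, -1.9]
opening: 0.0362
gripper_force: 30.0
```

Emit:
arm_command --pt "0 0 0.002 0 0 0" --pt "0 0 0.002 0 0 0" --pt "0 0 0.002 0 0 0" --pt "0 0 0.002 0 0 0" --pt "0 0 0.002 0 0 0" --fingers -1

```text
t: 61.22
tool_pos: [0.4719, 0.0016, 0.2324]
orientation: [-0.113, 3.14, -0.0]
force: [-0.6, -0.3, -0.0]
opening: 0.0808
gripper_force: 0.0
```

Emit:
arm_command --pt "0 0 -0.06 0 0 0" --pt "0 0 -0.18 0 0 0" --pt "0 0 -0.33 0 0 0" --pt "0 0 -0.5 0 0 0" --pt "0 0 -0.6 0 0 0"

```text
t: 61.85
tool_pos: [0.4722, 0.0015, 0.3554]
orientation: [-0.113, 3.136, -0.001]
force: [0.9, -0.6, -0.1]
opening: 0.0929
gripper_force: 0.0
```

```bash
python3 - <<'E'
from h import *
s=read_state();p=s['tool_pos'];print(s['t'],p,s['opening'],np.abs(s['dq']).max())
c=read_camera('wrist');cv2.imwrite('pics/w9.png',c['image'][:,:,::-1])
c=read_camera('scene');cv2.imwrite('pics/s9.png',c['image'][80:420,150:,::-1])
E
```

```text
61.85 [0.47219809 0.00152228 0.35540589] 0.09286575856176918 0.30221998413310913
```

View pics/w9.png

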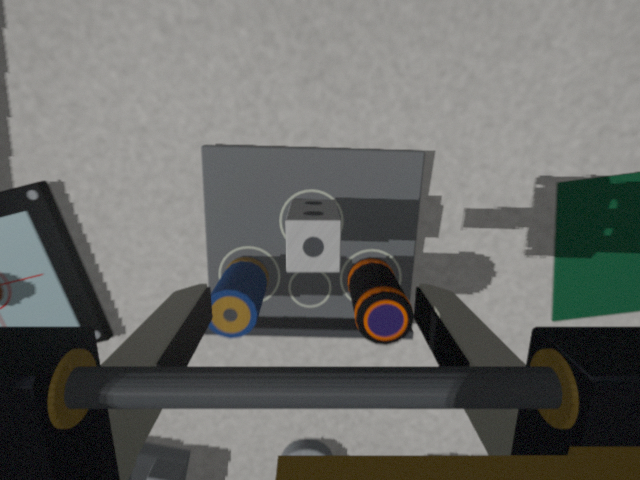

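View pics/s9.png

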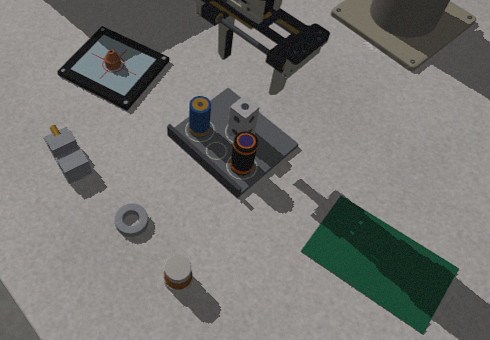

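Both views show everything in place: master, lens and block upright on their own rings, nozzle on the pallet's cross, bystanders not moved. Settling, then handing in.

Emit:
arm_command --pt "0 0 0 0 0 0" --pt "0 0 0 0 0 0" --pt "0 0 0 0 0 0" --pt "0 0 0 0 0 0" --pt "0 0 0 0 0 0"

```text
t: 62.58
tool_pos: [0.4718, 0.0016, 0.3521]
orientation: [0.113, -3.139, -0.0]
force: [0.7, 0.7, 0.6]
opening: 0.0933
gripper_force: 0.0
```

```bash
python3 -c "
from plant import *
print(close_job())"
```

```text
the job is handed in; nothing more can be done
None
```

The job is handed in at about 63 s: in the final pictures the nozzle stands upright on the pallet's cross-hair, the lens, master and block stand upright on their original rings, and the vise, ring gauge and jar look unmoved; no verdict was returned.

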